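Reset the pop-up pins of three brass fittings in order

TASK

Three brass fittings on the desk have their indicator pins popped up: with a fingertip, lightly press each pin straight down until it is fully home, the tallest fitting first, then the one of middle height, then the shortest. Be gentle: do not force the pins, do not lift, push about or tip the fittings, start no pin before its turn, and leave everything else on the desk where it is.

Things in the scene. Friction and masses are not known exactly. Their poses are not given: they have to be found in the camera images.
- fitting_tall: the tallest brass fitting: 110 mm high without its pin, standing on a hexagonal foot 48 mm across flats and 14 mm high, threaded barrel 36 mm in diameter, a second hexagon 42 mm across flats at 58 to 72 mm, then a plain neck 30 mm in diameter up to its flat top. Loose, stands upright on the desk, weighs 0.3 to 0.6 kg. Origin: centre of the underside; z up along its axis.
- pin_tall_top (a point): centre of the flat top of the tall fitting's indicator pin: a vertical steel pin 11 mm in diameter on the fitting's axis, with a black rubber cap 16 mm in diameter and 7 mm thick. Popped up, the cap's top is 18.5 mm above the fitting's flat top (128.5 mm above the desk) and some 11 mm of bare steel shows below it; pressed home, only the cap stands out (7.5 mm). The point moves with the cap.
- pin_tall (a joint): how far the tall fitting's steel pin has been pressed down, in m: near 0 popped up (it may start up to 1.5 mm down), 0.011 fully home against its stop. It slides straight down against about 3 N at first and 4.5 N near the stop, and stays where it is left. The rubber cap gives while it is pressed, about 1 mm at 4 N and 2.5 mm at 10 N (not counted in this value), and springs back.
- fitting_middle: the brass fitting of middle height: 82 mm high without its pin, standing on a hexagonal foot 48 mm across flats and 14 mm high, plain barrel 42 mm in diameter up to 44 mm, then a threaded neck 34 mm in diameter up to its flat top. Loose, stands upright on the desk, weighs 0.3 to 0.6 kg. Origin: centre of the underside; z up along its axis.
- pin_middle_top (a point): centre of the flat top of the middle fitting's indicator pin: a vertical steel pin 11 mm in diameter on the fitting's axis, with a black rubber cap 16 mm in diameter and 7 mm thick. Popped up, the cap's top is 18.5 mm above the fitting's flat top (100.5 mm above the desk) and some 11 mm of bare steel shows below it; pressed home, only the cap stands out (7.5 mm). The point moves with the cap.
- pin_middle (a joint): how far the middle fitting's steel pin has been pressed down, in m: near 0 popped up (it may start up to 1.5 mm down), 0.011 fully home against its stop. It slides straight down against about 3 N at first and 4.5 N near the stop, and stays where it is left. The rubber cap gives while it is pressed, about 1 mm at 4 N and 2.5 mm at 10 N (not counted in this value), and springs back.
- fitting_short: the shortest of the three fittings with pins: brass, 54 mm high without its pin, standing on a round foot 60 mm in diameter and 12 mm high, plain barrel 46 mm in diameter up to 40 mm, then a neck 34 mm in diameter up to its flat top. Loose, stands upright on the desk, weighs 0.3 to 0.6 kg. Origin: centre of the underside; z up along its axis.
- pin_short_top (a point): centre of the flat top of the short fitting's indicator pin: a vertical steel pin 11 mm in diameter on the fitting's axis, with a black rubber cap 16 mm in diameter and 7 mm thick. Popped up, the cap's top is 18.5 mm above the fitting's flat top (72.5 mm above the desk) and some 11 mm of bare steel shows below it; pressed home, only the cap stands out (7.5 mm). The point moves with the cap.
- pin_short (a joint): how far the short fitting's steel pin has been pressed down, in m: near 0 popped up (it may start up to 1.5 mm down), 0.011 fully home against its stop. It slides straight down against about 3 N at first and 4.5 N near the stop, and stays where it is left. The rubber cap gives while it is pressed, about 1 mm at 4 N and 2.5 mm at 10 N (not counted in this value), and springs back.
- cone_plug: bystander, loose: brass plug with a pointed nose, no pin, 40 mm high and 27 mm wide, standing. Origin: centre of the underside.
- grey_nipple: bystander, loose: grey aluminium pipe nipple with a hexagon at mid-height, no pin, 44 mm high and 29 mm wide, standing. Origin: centre of the underside.
- hex_nut: bystander, loose: brass hexagon nut 16 mm high, 32 mm wide, lying flat. Origin: centre of the underside.
- caliper: bystander, loose: digital caliper lying flat on the desk beyond the fittings, 230 mm long (its own x), about 80 mm wide over the jaws, 15 mm high. Origin: centre of the underside.
- mug: bystander, loose: white mug, 80 mm in diameter and 92 mm high. Origin: centre of the underside.
- calculator: bystander, loose: grey desk calculator lying flat, 150 x 85 x 20 mm. Origin: centre of the underside.
- pen: bystander, loose: blue ballpoint pen lying flat on the left, 136 mm long (its own x), 10 mm thick. Origin: centre of the underside.
Mind the look-alikes: they are no part of the job. Leave any blue look-alike of the fitting_middle alone.

How it is judged (in metres and radians):
On the way, in this order (a step that is already met when the one before it is completed fails the run):
1. the tallest fitting's pin is pressed home (value of joint pin_tall above 0.009 m), for 0.1 s.
2. the middle fitting's pin is pressed home (value of joint pin_middle above 0.009 m), for 0.1 s.
3. the shortest fitting's pin is pressed home (value of joint pin_short above 0.009 m), for 0.1 s.
At the end, for the whole second after the job is handed in: All three pins are pressed in by more than 9 of their 11 mm; the three fittings stand upright (within 0.06 rad) on the desk, at rest, within 25 mm of where they began; the cone plug, nipple, nut, caliper, mug, calculator and pen are at rest within 25 mm of where they began (value of joint each of pin_tall, pin_middle, pin_short above 0.009 m and distance of each of fitting_tall, fitting_middle, fitting_short, cone_plug, grey_nipple, hex_nut, caliper, mug, calculator, pen from where it was at the start of the episode below 0.025 m and linear speed of each of fitting_tall, fitting_middle, fitting_short, cone_plug, grey_nipple, hex_nut, caliper, mug, calculator, pen below 0.02 m/s and angle between each of fitting_tall, fitting_middle, fitting_short's own z axis and vertical below 0.06 rad and height (world z) of each of fitting_tall, fitting_middle, fitting_short below 0.004 m); the robot touches nothing.
It fails at once if the middle fitting's pin is pressed (more than 3 mm in) before the tallest one's is home (value of joint pin_middle above 0.003 m and not (value of joint pin_tall above 0.009 m)).
It fails at once if the shortest fitting's pin is pressed (more than 3 mm in) before the middle one's is home (value of joint pin_short above 0.003 m and not (value of joint pin_middle above 0.009 m)).
It fails at once if a fitting is pressed with more than 20 N (contact force between the fingers and fitting_tall above 20 N or contact force between the fingers and fitting_middle above 20 N or contact force between the fingers and fitting_short above 20 N).
It fails at once if a fitting is lifted (8 mm), tipped (0.25 rad) or pushed more than 25 mm (height (world z) of any of fitting_tall, fitting_middle, fitting_short above 0.008 m or angle between any of fitting_tall, fitting_middle, fitting_short's own z axis and vertical above 0.25 rad or distance of any of fitting_tall, fitting_middle, fitting_short from where it was at the start of the episode above 0.025 m).
It fails at once if another thing on the desk is moved more than 25 mm (distance of any of cone_plug, grey_nipple, hex_nut, caliper, mug, calculator, pen from where it was at the start of the episode above 0.025 m).
It also fails if it takes over 54 s, if anything falls off the work surface, if the arm or the gripper's body presses on something with over 40 N, if the wrist force passes 120 N, or if a joint passes its speed limit or range.

ROBOT

A 6-joint arm with a two-finger parallel gripper is mounted at the origin on the work surface. World frame = base frame: x ahead of the robot, y to its left, z up, the work surface at z = 0. Lengths are in m, angles in degrees, forces in N, time in s.
With the tool pointing down it reaches from about 0.325 to 0.925 m from the base axis. Payload 3.1 kg.
Tool frame: the origin (TCP) lies midway between the tips of the shut fingers; the grasp point (between the pads) lies 19 mm behind it; z points along the fingers, y is the line along which they close (so a half turn about z gives the same grasp; the last joint's range is limited). The gripper opens to 85 mm and grips with 20 to 120 N. Pads are 22 mm wide; open, the fingers measure 114 mm over their backs; the gripper's body (76 mm by 85 mm) begins 54 mm behind the grasp point. The pads swing forward as they close: fully open they stand 13 mm farther back than shut.
Start: joints at [-72.605, 12.427, 92.441, -0, 75.132, -6.429], TCP at [0.252, -0.572, 0.231] pointing down, gripper open.
Joint ranges: [-157.48, 157.48], [-44.54, 120.13], [17.64, 146.25], [-64.5, 244.5], [7.68, 150.69], [-147.95, 147.95]. Speed limits (degrees/s): [159.86, 159.86, 180, 180, 180, 180].

INTERFACE

Orientations are given as [roll, pitch, yaw] about the fixed x, y, z axes, in that order (R = Rz(yaw) Ry(pitch) Rx(roll)).
In Python, from cell import ctrl gives the robot as it stands.
- The arm moves only by the shell command python3 -m crank 'ROWS' [OPENING] [FORCE]. ROWS is JSON, a list of rows, each a list of 4 numbers: the shift along the world's x, y, z in mm, then the turn about the world's z in rad. In form: [[dx, dy, dz, spin], ...]. A call has 1 to 8 rows; each row shifts and turns the commanded pose from where the row before left it; what a row does not reach is not made up. A row lasts 1/8 s, in which the tool goes at most 62.5 mm and 10.7 degrees, less where a joint would pass 70% of its speed; a pose out of reach is approached as far as the arm can. A call is refused whole if a number of a shift passes 62.5 or a number of a turn 0.188, either way. A call with a gripper value outside its range is refused whole. OPENING is the opening, from 0 (shut) to 1 (fully open), set as the call begins (- or left out, the last holds). The fingers move at their own pace and stop on an object; FORCE is the grip in N (left out, the last holds). Time passes only in rows, so rows that do not move let the fingers close. It gives the time, the measured TCP pose, the force, the opening and the grip force at its end, in the units of the state.
- ctrl.sense(): the state, without advancing time (a new reading comes with each control period).
- ctrl.capture(name): name is "scene" or "top"; returns the picture (384x512x3 uint8, red, green, blue); there is no depth.
- ctrl.camera_params(name): a dict with "mtx" (3x3 intrinsics, pixels), "k1" (the pictures are not rectified: a ray, as slopes to the right and down, at radius r is drawn at 1 + k1 r^2 times it, then the intrinsics apply), "extrinsics" (4x4, takes a point from world to camera coordinates). Camera axes: x right, y up, looking along -z (the intrinsics and any distortion apply to the point x, -y, -z); pixel columns grow to the right and rows downward; lengths in m; the calibration is good to about 2 mm. A picture is of the moment at which its call begins. camera_params takes no time and is no camera call.
- ctrl.sign_off(): hands the job in; it is judged then, once.
The state is a dict: "clock": time; "joints": joint angles; "joint_vel": joint speeds; "joint_torque": joint torques, N m; "eef_pos": TCP position; "eef_rot": TCP orientation; "force": force on the tool from outside, world axes, zero at the start; "torque": the same for the moment, N m; "grip_width": finger opening in m; "grip_force": force on a finger pad.
Only numpy, scipy, OpenCV 4.12 (cv2) and the standard library are available. Lean on these libraries where they do the work, as an engineer would, in place of code of your own. Each camera call takes 0.05 s, during which the arm holds its last target. There are 200 camera calls.

## Working session

There is one attempt and no reset: what is moved stays moved. The work goes in short steps, Python scripts to look and compute and a shell command to move; the robot and the scene stay as the last step left them, time stands still between calls to the robot, and variables do not carry over. Pictures are saved under pics/ and viewed, at most 10 in all, crops included, and the job is handed in when it is done.

```bash
mkdir -p pics; python3 - <<'E'
from cell import ctrl
import cv2,numpy as np
for n in("scene","top"):
    im=ctrl.capture(n); cv2.imwrite(f"pics/{n}0.png",im[:,:,::-1])
    p=ctrl.camera_params(n); print(n,np.round(p["mtx"],1).tolist(),p["k1"],np.round(p["extrinsics"],4).tolist())
print(ctrl.sense())
E
```

```text
scene [[437.6, 0.0, 263.7], [0.0, 437.6, 189.3], [0.0, 0.0, 1.0]] -0.021083258967346453 [[-0.2696, 0.9629, -0.0072, 0.0689], [-0.6917, -0.1885, 0.6972, 0.3519], [0.67, 0.1929, 0.7169, -1.548], [0.0, 0.0, 0.0, 1.0]]
top [[364.0, 0.0, 254.8], [0.0, 364.0, 190.0], [0.0, 0.0, 1.0]] -0.10963611098921464 [[-0.0032, -1.0, -0.0067, 0.0759], [0.9989, -0.0035, 0.0462, -0.5693], [-0.0462, -0.0066, 0.9989, -0.9705], [0.0, 0.0, 0.0, 1.0]]
{'clock': 0.1, 'joints': array([-7.26061678e+01,  1.24721750e+01,  9.25214029e+01, -1.17411941e-03,
        7.51322489e+01, -6.42788767e+00]), 'joint_vel': array([-0.01933866, -0.19825808, -0.1798798 , -0.09243685,  0.05941451,
        0.00459579]), 'joint_torque': array([-4.99970374e-04, -3.98074186e+01, -3.04969847e+01, -1.46094826e-04,
        4.24669692e-03,  1.56957732e-06]), 'eef_pos': array([ 0.25222932, -0.57102642,  0.23008236]), 'eef_rot': array([-1.79874837e+02, -1.29596169e-02,  2.38220082e+01]), 'force': array([-0.73070827,  0.84285308,  0.30828764]), 'torque': array([0.04667296, 0.03721379, 0.01532965]), 'grip_force': 0.0, 'grip_width': 0.08551468340665029}
```

View pics/scene0.png

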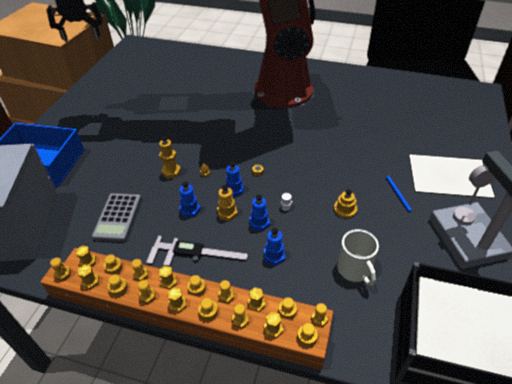

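View pics/top0.png

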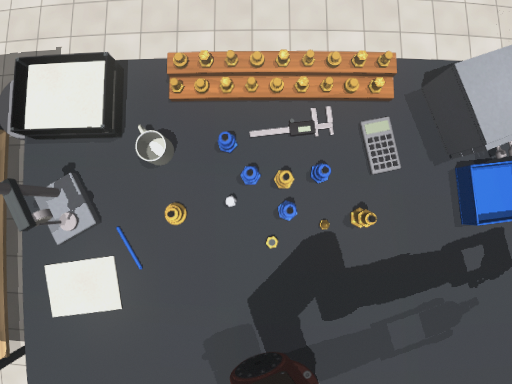

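The scene view shows brass fittings at (169,160) tall, (227,203) middle and (346,203) short. In the top view they are at (363,218), (284,179) and (176,213).

Look-alikes in the scene view:
- Blue fittings at (188,200), (233,180), (259,212) and (274,246).
- Cone plug (205,170), nut (258,169), nipple (287,201).
- The brass pieces on the rack.

I choose the three free-standing brass fittings, and check them in one close crop.

```bash
cat > h.py <<'E'
import cv2,numpy as np
from cell import ctrl
def ray(n,uv):
    p=ctrl.camera_params(n);K=np.array(p["mtx"]);E=np.array(p["extrinsics"])
    d=(np.array(uv)-K[:2,2])/K[0,0]; s=d.copy()
    for _ in range(10): s=d/(1+p["k1"]*(s@s))
    R=E[:3,:3]; return -R.T@E[:3,3], R.T@np.array([s[0],-s[1],-1])
def onz(n,uv,z):
    o,d=ray(n,uv); return o+d*(z-o[2])/d[2]
def proj(n,P):
    p=ctrl.camera_params(n);K=np.array(p["mtx"]);E=np.array(p["extrinsics"])
    c=E[:3,:3]@np.array(P)+E[:3,3]; s=np.array([c[0],-c[1]])/-c[2]
    return s*(1+p["k1"]*(s@s))*K[0,0]+K[:2,2]
def cross(a,b):
    o1,d1=ray("scene",a);o2,d2=ray("top",b)
    d1=d1/np.linalg.norm(d1);d2=d2/np.linalg.norm(d2)
    t=np.linalg.lstsq(np.c_[d1,-d2],o2-o1,rcond=None)[0]
    A=o1+t[0]*d1;B=o2+t[1]*d2; return (A+B)/2,np.linalg.norm(A-B)
E
python3 - <<'E'
import cv2,numpy as np
s=cv2.imread("pics/scene0.png");t=cv2.imread("pics/top0.png")
def c(im,x,y): return cv2.resize(im[y-22:y+23,x-22:x+23],(264,264),interpolation=cv2.INTER_NEAREST)
m=np.vstack([np.hstack([c(s,x,y) for x,y in((169,156),(227,200),(346,200))]),np.hstack([c(t,x,y) for x,y in((363,218),(284,179),(176,213))])])
cv2.imwrite("pics/m.png",m)
E
```

```text
(no output)
```

View pics/m.png

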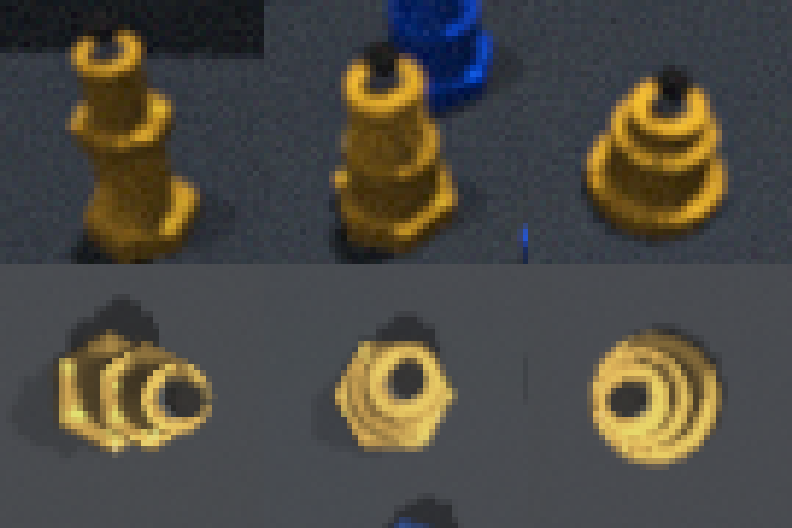

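The crops show dark caps on all three brass fittings, with their pins popped up. In the top view the caps are near (372,218), (286,176) and (170,213). Next I measure their centroids and cross-check them in two views.

```bash
python3 - <<'E'
from h import *
s=cv2.imread("pics/scene0.png").astype(int);t=cv2.imread("pics/top0.png").astype(int)
yy,xx=np.mgrid[:384,:512]
def dark(im,c,r,o):
    # non-brass pixels weighted by darkness of red channel within window
    m=np.hypot(xx-c[0],yy-c[1])<r
    w=np.where(m,np.clip(140-im[...,2],0,90),0).astype(float)
    return np.array([(w*xx).sum()/w.sum(),(w*yy).sum()/w.sum()]),(w>45).sum()
for n,ct,cs,z in(("tall",(371.7,218.3),(164,140.5),.1285),("mid",(285.9,176.1),(224.8,186.5),.1005),("short",(170.5,213.3),(348,191),.0725)):
    c,k=np.array(ct),0
    for _ in range(4): c,k=dark(t,c,4.5,0)
    P=onz("top",c,z-.003); Q,g=cross(cs,c)
    print(n,c.round(1),k,"onz",P.round(4),"cross",Q.round(4),round(g,4),"pred cap in scene",proj("scene",[*P[:2],z]).round(1),"foot top",proj("top",[*P[:2],0.0]).round(1),"foot scene",proj("scene",[*P[:2],0.0]).round(1),"r",np.hypot(*P[:2]).round(3))
for n,c,z in(("nut",(272,242),.01),("cone",(325,225),.03),("nipple",(231,201),.04),("blue1",(320,173),.08),("blue2",(287,209),.08),("blue3",(250,174),.08),("blue4",(227,142),.08),("mug",(152,147),.09)): print(n,onz("top",c,z).round(3))
E
```

```text
tall [371.4 218.3] 37 onz [ 0.4951 -0.2078  0.1255] cross [ 0.4948 -0.2103  0.1171] 0.0002 pred cap in scene [164.1 137.4] foot top [357.3 216.9] foot scene [171.7 172.3] r 0.537
mid [285.8 176.3] 26 onz [ 0.5996 -0.0036  0.0975] cross [ 0.5993 -0.003   0.0988] 0.001 pred cap in scene [224.3 186. ] foot top [283.  179.2] foot scene [227. 213.] r 0.6
short [170.6 213.5] 31 onz [0.5075 0.2893 0.0695] cross [0.5072 0.2902 0.0703] 0.0023 pred cap in scene [347.3 190.5] foot top [176.6 213.1] foot scene [343.7 209.6] r 0.584
nut [0.429 0.028 0.01 ]
cone [ 0.475 -0.112  0.03 ]
nipple [0.54  0.136 0.04 ]
blue1 [ 0.609 -0.092  0.08 ]
blue2 [ 0.518 -0.007  0.08 ]
blue3 [0.607 0.085 0.08 ]
blue4 [0.689 0.144 0.08 ]
mug [0.676 0.334 0.09 ]
```

Two-view heights agree with the given sizes (98.8 against 97.5 mm and 70.3 against 69.5 mm; the tall cap blends into shadow in the scene view, but its foot pixels agree). All three are within reach. I shut the gripper and move above the tall pin.

```bash
python3 -m crank '[[30,45,0,0],[30,45,0,0],[30,45,0,0],[30,45,0,0],[30,45,0,0],[30,45,0,0],[31,46,0,0],[32,47,0,0]]' 0 20; python3 -m crank '[[0,0,-30,0],[0,0,-25,0],[0,0,-15,0],[0,0,0,0],[0,0,0,0]]'; python3 - <<'E'
from h import *
for n in("scene","top"): cv2.imwrite(f"pics/{n}1.png",ctrl.capture(n)[:,:,::-1])
s=cv2.imread("pics/scene1.png");t=cv2.imread("pics/top1.png")
c=lambda im,x,y:cv2.resize(im[y-30:y+30,x-30:x+30],(400,400),interpolation=cv2.INTER_NEAREST)
cv2.imwrite("pics/m1.png",np.hstack([c(s,164,140),c(t,371,218)]))
q=ctrl.sense();print(q["eef_pos"],q["eef_rot"],q["force"],proj("scene",q["eef_pos"]))
E
```

```text
clock: 1.1
eef_pos: [0.4959, -0.2071, 0.2309]
eef_rot: [-180.0, 0.0, 23.8]
force: [-0.3, -0.1, 0.1]
grip_width: -0.0002
grip_force: 0.0
clock: 1.72
eef_pos: [0.496, -0.2094, 0.1623]
eef_rot: [179.9, -0.1, 23.8]
force: [0.4, 0.6, 0.4]
grip_width: 0.0
grip_force: 0.0
[ 0.49629818 -0.20949439  0.16271596] [ 1.79879739e+02 -8.78354188e-02  2.37982234e+01] [ 0.16045598 -0.11047061 -0.29424981] [161.04219167 127.30367753]
```

View pics/m1.png

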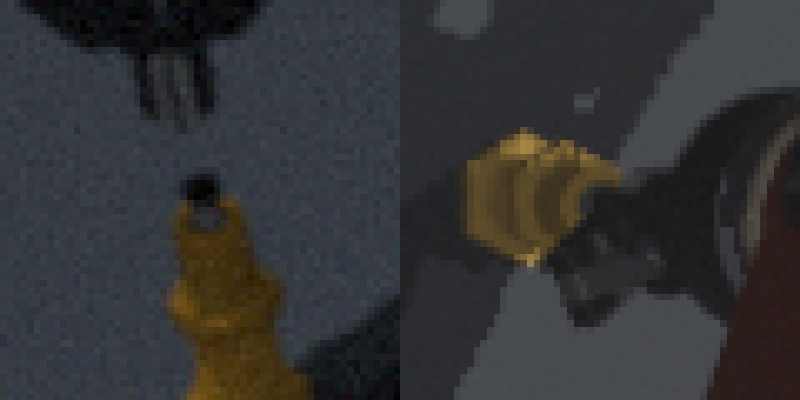

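The left crop shows the shut tips at scene (161,129) and the tall cap at (164,137), which matches the projections. I go down carefully.

```bash
python3 -m crank '[[-1,1,-20,0],[0,0,-11,0],[0,0,-2,0],[0,0,-2,0],[0,0,-2,0],[0,0,0,0]]'
```

```text
clock: 2.58
eef_pos: [0.4947, -0.2079, 0.1248]
eef_rot: [180.0, -0.0, 23.8]
force: [-0.8, 0.8, 3.2]
grip_width: -0.0002
grip_force: 1.6
```

```bash
python3 -m crank '[[0,0,-2,0],[0,0,-2,0],[0,0,-2,0],[0,0,-1,0],[0,0,0,0],[0,0,0,0]]'; python3 -m crank '[[0,0,-1,0],[0,0,0,0]]'
```

```text
clock: 3.32
eef_pos: [0.4944, -0.2077, 0.1172]
eef_rot: [-180.0, 0.0, 23.8]
force: [-2.0, 1.2, 3.5]
grip_width: -0.0
grip_force: 1.7
clock: 3.58
eef_pos: [0.4945, -0.2078, 0.1164]
eef_rot: [180.0, -0.0, 23.8]
force: [-1.5, 0.3, 4.5]
grip_width: 0.0001
grip_force: 2.4
```

```bash
python3 -m crank '[[0,0,-1,0],[0,0,0,0]]';python3 -m crank '[[0,0,-0.5,0],[0,0,0,0]]'
```

```text
clock: 3.82
eef_pos: [0.4948, -0.208, 0.116]
eef_rot: [180.0, -0.0, 23.8]
force: [-1.8, 1.7, 6.2]
grip_width: 0.0003
grip_force: 3.4
clock: 4.08
eef_pos: [0.495, -0.208, 0.1157]
eef_rot: [179.9, -0.0, 23.8]
force: [-3.3, 0.8, 7.5]
grip_width: 0.0001
grip_force: 3.8
```

The force rise past 4.5 N and z of 115.7 mm plus about 1.8 mm of cap give (117.5 mm) indicate that it is home. I lift and go over the middle fitting.

```bash
python3 -m crank '[[0,0,10,0],[0,0,25,0],[0,0,20,0],[25,50,0,0],[27,52,0,0],[27,52,0,0],[25,50,0,0],[0,0,0,0]]'; python3 -m crank '[[0,0,-25,0],[0,0,-15,0],[0,0,0,0],[0,0,0,0]]'; python3 - <<'E'
from h import *
cv2.imwrite("pics/scene2.png",ctrl.capture("scene")[:,:,::-1])
s=cv2.imread("pics/scene2.png")
c=lambda im,x,y:cv2.resize(im[y-30:y+30,x-30:x+30],(400,400),interpolation=cv2.INTER_NEAREST)
cv2.imwrite("pics/m2.png",np.hstack([c(s,164,140),c(s,224,186)]))
q=ctrl.sense();print(q["eef_pos"],q["force"],proj("scene",q["eef_pos"]))
E
```

```text
clock: 5.08
eef_pos: [0.5998, -0.0002, 0.1695]
eef_rot: [-180.0, -0.1, 24.1]
force: [-0.5, -0.2, 0.8]
grip_width: -0.0001
grip_force: 0.0
clock: 5.58
eef_pos: [0.5988, -0.0044, 0.1303]
eef_rot: [180.0, -0.0, 23.8]
force: [-0.3, -0.4, 0.1]
grip_width: 0.0004
grip_force: 0.0
[ 0.59910568 -0.00432774  0.13072147] [ 0.66783501 -0.3949154  -0.73651624] [223.16882765 177.02263139]
```

View pics/m2.png

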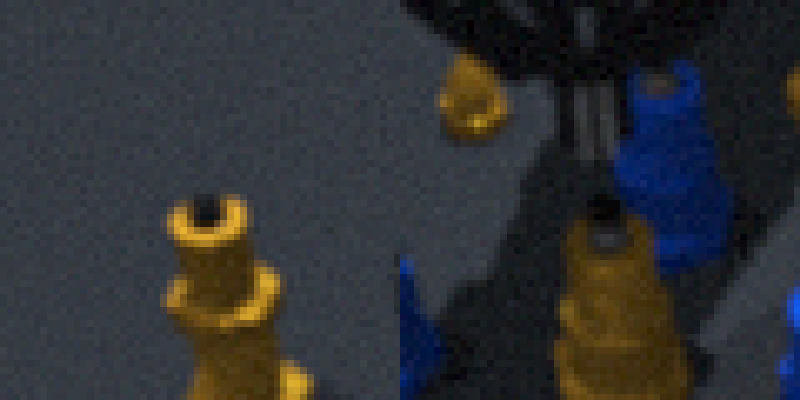

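The tall pin is home (only the cap shows at scene (165,142), fitting not moved), and the tips are right above the middle cap at (224,187). Now I press the middle pin.

```bash
python3 -m crank '[[1,1,-18,0],[0,0,-9,0],[0,0,-2,0],[0,0,-2,0],[0,0,-2,0],[0,0,0,0]]';  python3 -m crank '[[0,0,-2,0],[0,0,-2,0],[0,0,-2,0],[0,0,-1.5,0],[0,0,0,0],[0,0,0,0]]'
```

```text
clock: 6.38
eef_pos: [0.5996, -0.0027, 0.0972]
eef_rot: [180.0, -0.0, 23.8]
force: [-1.8, 0.4, 2.4]
grip_width: 0.0002
grip_force: 1.5
clock: 7.12
eef_pos: [0.5995, -0.0028, 0.0892]
eef_rot: [-180.0, 0.0, 23.8]
force: [-0.9, 0.8, 4.5]
grip_width: 0.0005
grip_force: 1.7
```

```bash
python3 -m crank '[[0,0,-1,0],[0,0,0,0]]'
```

```text
clock: 7.38
eef_pos: [0.5996, -0.0028, 0.0886]
eef_rot: [180.0, -0.0, 23.8]
force: [-2.7, -0.5, 5.1]
grip_width: -0.0002
grip_force: 2.7
```

```bash
python3 -m crank '[[0,0,-1,0],[0,0,0,0]]';python3 -m crank '[[0,0,-0.5,0],[0,0,0,0]]'
```

```text
clock: 7.62
eef_pos: [0.5999, -0.0028, 0.0882]
eef_rot: [180.0, -0.0, 23.8]
force: [-3.5, 0.6, 7.5]
grip_width: 0.0001
grip_force: 3.6
clock: 7.88
eef_pos: [0.6, -0.0028, 0.088]
eef_rot: [180.0, -0.0, 23.8]
force: [-3.3, 0.0, 9.1]
grip_width: 0.0
grip_force: 4.1
```

Home at 9 N. Lift and go to the short one.

```bash
python3 -m crank '[[0,0,10,0],[0,0,30,0],[0,0,30,0]]'; python3 -m crank '[[-15,48,0,0],[-15,49,0,0],[-15,49,0,0],[-16,49,0,0],[-16,49,0,0],[-15,48,0,0],[0,0,0,0]]'; python3 -m crank '[[0,0,-30,0],[0,0,-20,0],[0,0,0,0],[0,0,0,0]]'; python3 - <<'E'
from h import *
cv2.imwrite("pics/scene3.png",ctrl.capture("scene")[:,:,::-1])
s=cv2.imread("pics/scene3.png")
c=lambda im,x,y:cv2.resize(im[y-30:y+30,x-30:x+30],(400,400),interpolation=cv2.INTER_NEAREST)
cv2.imwrite("pics/m3.png",np.hstack([c(s,224,186),c(s,347,190)]))
q=ctrl.sense();print(q["eef_pos"],q["force"],proj("scene",q["eef_pos"]))
E
```

```text
clock: 8.25
eef_pos: [0.5995, -0.0028, 0.1568]
eef_rot: [-180.0, -0.0, 23.8]
force: [0.5, -0.5, -0.7]
grip_width: 0.0003
grip_force: 0.0
clock: 9.12
eef_pos: [0.5065, 0.2923, 0.1567]
eef_rot: [-180.0, -0.1, 24.1]
force: [0.6, -0.1, 0.0]
grip_width: -0.0
grip_force: 0.0
clock: 9.62
eef_pos: [0.5082, 0.2889, 0.1072]
eef_rot: [180.0, -0.0, 23.8]
force: [-0.6, 0.6, -0.5]
grip_width: 0.0001
grip_force: 0.0
[0.50855507 0.28914967 0.10778413] [ 0.86272166 -0.07711665 -0.20984988] [349.00102519 180.78967477]
```

View pics/m3.png

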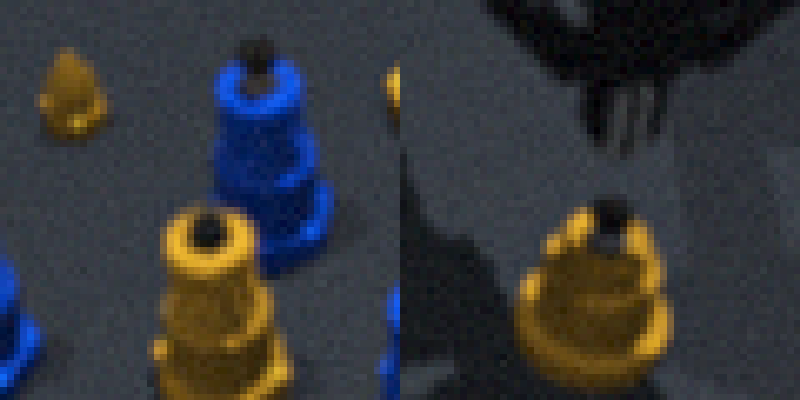

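The middle pin is home at scene (225,190), and the tips hang over the short cap at (348,192) with the expected lean. Now I press the short pin.

```bash
python3 -m crank '[[-1,0,-22,0],[0,0,-10,0],[0,0,-2,0],[0,0,-2,0],[0,0,-2,0],[0,0,0,0]]';  python3 -m crank '[[0,0,-2,0],[0,0,-2,0],[0,0,-2,0],[0,0,-1.5,0],[0,0,0,0],[0,0,0,0]]'
```

```text
clock: 10.42
eef_pos: [0.5071, 0.2895, 0.0697]
eef_rot: [180.0, -0.1, 23.8]
force: [-0.2, -0.6, 2.8]
grip_width: 0.0001
grip_force: 1.4
clock: 11.18
eef_pos: [0.5071, 0.2895, 0.0615]
eef_rot: [180.0, -0.1, 23.8]
force: [2.0, 1.0, 3.1]
grip_width: 0.0002
grip_force: 1.7
```

```bash
python3 -m crank '[[0,0,-1,0],[0,0,0,0]]';python3 -m crank '[[0,0,-0.5,0],[0,0,0,0]]'
```

```text
clock: 11.42
eef_pos: [0.507, 0.2895, 0.0606]
eef_rot: [-180.0, -0.1, 23.8]
force: [2.5, 1.0, 3.9]
grip_width: -0.0001
grip_force: 2.0
clock: 11.68
eef_pos: [0.5071, 0.2895, 0.0603]
eef_rot: [180.0, -0.1, 23.8]
force: [1.7, 0.5, 5.1]
grip_width: -0.0
grip_force: 2.6
```

```bash
python3 -m crank '[[0,0,-1,0],[0,0,0,0]]';python3 -m crank '[[0,0,-0.5,0],[0,0,0,0]]'
```

```text
clock: 11.92
eef_pos: [0.5071, 0.2895, 0.0597]
eef_rot: [180.0, -0.1, 23.8]
force: [0.6, 0.5, 7.7]
grip_width: -0.0001
grip_force: 3.7
clock: 12.18
eef_pos: [0.5071, 0.2895, 0.0594]
eef_rot: [180.0, -0.1, 23.8]
force: [0.9, -0.6, 8.6]
grip_width: 0.0002
grip_force: 4.2
```

```bash
python3 -m crank '[[0,0,10,0],[0,0,30,0],[0,0,40,0],[0,0,40,0],[-20,0,30,0],[0,0,0,0],[0,0,0,0]]'; python3 - <<'E'
from h import *
cv2.imwrite("pics/scene4.png",ctrl.capture("scene")[:,:,::-1])
s=cv2.imread("pics/scene4.png")
cv2.imwrite("pics/m4.png",cv2.resize(s[110:290,130:400],(780,520),interpolation=cv2.INTER_NEAREST))
E
```

```text
clock: 13.05
eef_pos: [0.4851, 0.2886, 0.2063]
eef_rot: [180.0, 0.2, 23.8]
force: [0.4, -0.7, 0.3]
grip_width: 0.0
grip_force: 0.0
```

View pics/m4.png

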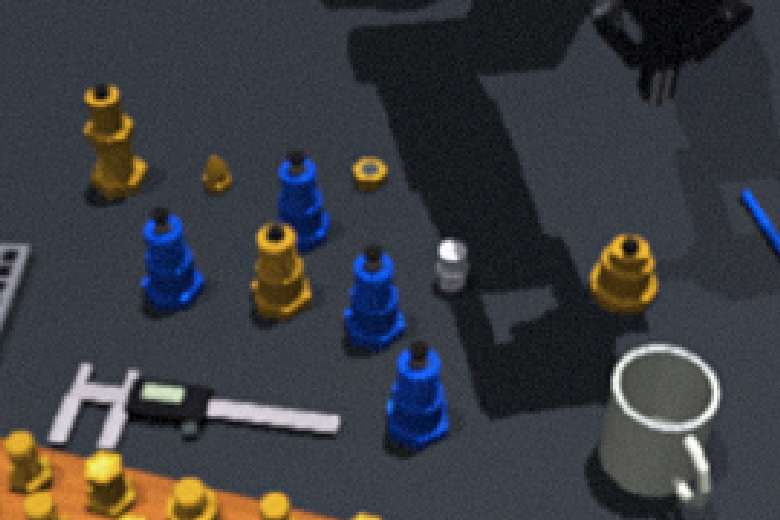

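All three brass pins are down, at crop pixels (101,92), (276,232) and (629,245). The fittings stand where they were, the bystanders are undisturbed and the arm is clear.

```bash
python3 -c "
from cell import ctrl
print(ctrl.sign_off())"
```

```text
the job is handed in; nothing more can be done
None
```

I pressed the three pins home in order (tall, middle, short) with at most about 9 N, saw nothing else moved in the last picture, and handed the job in at about 13 s; the sign-off gave no verdict.

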